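Lock the stop screw of a workshop jig with its locknut

ROBOT

A 6-joint arm with a two-finger parallel gripper is mounted at the origin on the work surface. World frame = base frame: x ahead of the robot, y to its left, z up, the work surface at z = 0. Lengths are in m, angles in rad, forces in N, time in s.
With the tool pointing down it reaches from about 0.15 to 0.775 m from the base axis. Payload 6.1 kg.
Tool frame: the origin (TCP) lies at the very end of the fingers, on their centre line; the grasp point (between the pads) lies 19 mm behind it; z points along the fingers, x is the direction in which the jaws open and shut, and the axes are right-handed (so a half turn about z gives the same grasp; the last joint's range is limited). The gripper opens to 85 mm and grips with 20 to 120 N. Pads are 22 mm wide; open, the fingers measure 114 mm over their backs; the gripper's body (76 mm by 85 mm) begins 54 mm behind the grasp point. The pads swing forward as they close: fully open they stand 13 mm farther back than shut.
Start: joints at [-1.11, 0.126, -0.04, 1.405, 0, 1.571], TCP at [0.233, -0.47, 0.193] pointing down, gripper open.
Joint ranges: [-2.72, 2.72], [-0.95, 1.95], [-1.27, 1.35], [-1.78, 2.02], [-1.46, 1.47], [-3.14, 3.14]. Speed limits (rad/s): [2.39, 2.39, 3.01, 3.14, 3.14, 3.14].

INTERFACE

Orientations are given as [roll, pitch, yaw] about the fixed x, y, z axes, in that order (R = Rz(yaw) Ry(pitch) Rx(roll)).
In Python, from bench import * gives the robot as it stands.
- The arm moves only by the tool drive_tool, never from a script. Its argument "rows" is a list of rows, each a list of 7 numbers: the opening, from 0 (shut) to 1 (fully open), then the shift along the tool's x, y, z each as a share of 0.02 m, from -1 to 1, then the turn, a rotation vector about the tool's x, y, z each as a share of 8 degrees, from -1 to 1. A call has 1 to 12 rows; each row shifts and turns the commanded pose from where the row before left it, along the tool's axes as they then stand; what a row does not reach is not made up. A row lasts 1/8 s, in which the tool goes at most 62.5 mm and 10.7 degrees, less where a joint would pass 70% of its speed; a pose out of reach is approached as far as the arm can. A call with a number of a shift or a turn outside -1 to 1 is refused whole. A call with a gripper value outside its range is refused whole. The fingers move at their own pace and stop on an object; the grip force is fixed at half the most. Time passes only in rows, so rows that do not move let the fingers close. It gives the time, the measured TCP pose, the force and the opening at its end, in the units of the state.
- read_state(): the state, without advancing time (a new reading comes with each control period).
- camera(name): name is "scene" or "top" or "wrist"; returns (picture, depth): 420x560x3 uint8, red, green, blue; 420x560 float32, m along the optical axis (not along the pixel's ray), 0 where there is no reading.
- get_calibration(name): a dict with "fovy" (degrees; the focal length in pixels is half the picture's height over the tangent of half this angle, whatever the lens; pixels are square), "cx", "cy" (the principal point, pixels), "pose" (4x4, takes a point from camera to world coordinates). Camera axes: x right, y up, looking along -z (the intrinsics and any distortion apply to the point x, -y, -z); pixel columns grow to the right and rows downward; lengths in m; the calibration is good to about 2 mm. A picture is of the moment at which its call begins: read the wrist's pose just before it. get_calibration takes no time and is no camera call; for the wrist camera it gives the pose at the moment of the call.
- sign_off(): hands the job in, once; it reports no verdict.
The state is a dict: "t": time; "joint_positions": joint angles; "qd": joint speeds; "joint_torque": joint torques, N m; "tcp_pos": TCP position; "tool_rot": TCP orientation; "force": force on the tool from outside, world axes, zero at the start; "wrist_torque": the same for the moment, N m; "grip_width": finger opening in m.
Only numpy, scipy, OpenCV 4.12 (cv2) and the standard library are available. Lean on these libraries where they do the work, as an engineer would, in place of code of your own. Each camera call takes 0.05 s, during which the arm holds its last target. There are 200 camera calls.

TASK

The stop screw of the plywood jig is already set and must now be locked. Lay the large holding spanner flat over the screw's tee head, with its handle down between the two pegs, then swing the locknut's lever clockwise (seen from above) until it stops, without letting the screw turn with it beyond the slack of the spanner. Leave the spanner in place on the screw.

Things in the scene. Friction and masses are not known exactly. Their poses are not given: they have to be found in the camera images.
- spanner_grip (a point): Large loose steel spanner lying flat. Point: centre of its upright grip fin (44 mm along x, 14 thick along y, 38 tall), 29 mm above the underside, near its balance. Plate 10 mm thick; at x +55 mm the centre of its window (26 along x by 64 along y) in a 50 x 88 mm end plate; a 20 mm wide handle runs to x -105. A similar spanner with a far smaller window (13 x 30) does not fit; they may swap places.
- tee_head (a point): Bar head of the stop screw on the fixed jig. Point: on the upright screw axis, 71 mm above the bench. Head 20 mm along x, 56 along y, round top at z +17. It stands on a collar, top at z -7, that carries the spanner. At x -130 a saddle, also z -7, has two pegs (14 mm thick, at y +23 and -23, top z +24) to hold the handle. Spanner seated: same x axis, grip at x -55, z +22. Axes turn with the screw.
- locknut (a joint): Turn of the dark locknut under the collar relative to the screw, rad, growing clockwise from above; firm stop at 1.05 = tight. Its lever ends in an upright post (16 mm thick, 100 mm from the screw axis, from 34 mm below to 24 above tee_head; lever bar's top 24 below). At value v the post is at 50 deg minus v, counter-clockwise from tee_head's x. 4 N at the post turns it; stays where left.
- stop_screw (a joint): Turn of the stop screw (the tee head) from its set position, rad, growing clockwise seen from above, 0 at the start. It turns easily (0.05 N m), and unless it is held it turns along with the nut, which rubs on it with 0.4 N m. With the spanner seated it has about 0.17 rad of play before the spanner bears on a peg.
There are look-alikes about, which are no part of the job. Leave any red look-alike of the part that bears spanner_grip alone.

How it is judged:
By the outcome, as a careful person would: the job done as asked, in the order asked, and still so for the second after the job is handed in, with the robot touching nothing.
It also fails if it takes over 50 s, if anything falls off the work surface, if the arm or the gripper's body presses on something with over 40 N, if the wrist force passes 120 N, or if a joint passes its speed limit or range.

## Working session

There is one attempt and no reset: what is moved stays moved. The work goes in short steps, Python scripts to look and compute and a tool call to move; the robot and the scene stay as the last step left them, time stands still between calls to the robot, and variables do not carry over. Pictures are saved under pics/ and viewed, about 8 in all and at most 12, crops included, and the job is handed in when it is done.

Besides the shell and the picture viewer there is one more tool, called after "Call:" as name(argument=value, ...) on one line, values as JSON. drive_tool: Moves the arm, as the interface text tells. Its arguments: {"type":"object","properties":{"rows":{"type":"array","items":{"type":"array","items":{"type":"number","minimum":-1,"maximum":1}}}},"required":["rows"]}

```bash
mkdir -p pics; cat > h.py <<'E'
from bench import *
import numpy as np, cv2
def snap(n,f=None):
    c=get_calibration(n); p,d=camera(n)
    if f: cv2.imwrite('pics/'+f,p[:,:,::-1]); np.savez('pics/'+f+'.npz',p=p,d=d,pose=c['pose'],fovy=c['fovy'],cx=c['cx'],cy=c['cy'])
    return p,d,c
def load(f): return np.load('pics/'+f+'.npz')
def cloud(z):
    d=z['d'];H,W=d.shape;f=H/2/np.tan(np.radians(z['fovy'])/2)
    u,v=np.meshgrid(np.arange(W),np.arange(H))
    P=np.stack([(u-z['cx'])/f*d,-(v-z['cy'])/f*d,-d],-1)
    T=z['pose']; return P@T[:3,:3].T+T[:3,3]
E
python3 - <<'E'
from h import *
for n in ('top','scene'):
    p,d,c=snap(n,n+'1.png'); print(c, d.min(),d.max())
print(read_state())
E
```

```text
{'fovy': 56.861024766660975, 'cx': 281.1039691963546, 'cy': 202.19190648016138, 'pose': array([[ 0.016936  ,  0.99751457, -0.06839479,  0.35391643],
       [-0.99979794,  0.01763612,  0.00964566,  0.17206524],
       [ 0.01082791,  0.06821761,  0.9976117 ,  0.91985701],
       [ 0.        ,  0.        ,  0.        ,  1.        ]])} 0.0 1.7312481
{'fovy': 53.942133553746885, 'cx': 276.16193862436745, 'cy': 211.4912723411578, 'pose': array([[ 0.88368865, -0.35722174,  0.30246819,  0.69635443],
       [ 0.46805649,  0.68015468, -0.56419211, -0.38019259],
       [-0.00418347,  0.64014236,  0.76824492,  0.78490103],
       [ 0.        ,  0.        ,  0.        ,  1.        ]])} 0.0 2.6945927
{'t': 0.1, 'joint_positions': array([-1.10995812e+00,  1.26306699e-01, -4.05178749e-02,  1.40540906e+00,
       -2.60981509e-05,  1.57079038e+00]), 'qd': array([ 0.00180283, -0.00058736,  0.00214457,  0.00027967,  0.00015472,
       -0.00027273]), 'joint_torque': array([ 3.03606830e-04, -4.36905098e+01,  3.53604162e+01,  1.36892736e-02,
        9.27598035e-05, -1.14907976e-06]), 'tcp_pos': array([ 0.23326639, -0.46984758,  0.19260822]), 'tool_rot': array([ 3.14156656e+00,  1.43730925e-03, -1.10995218e+00]), 'force': array([ 0.88558722, -0.02805118,  0.27311172]), 'wrist_torque': array([-0.00782988, -0.0054594 ,  0.01104457]), 'grip_width': 0.08518564309713918}
```

View pics/top1.png

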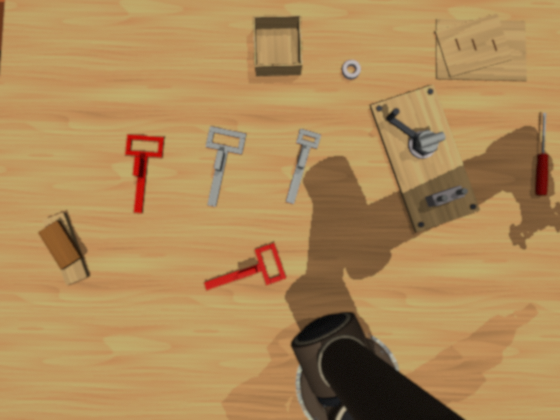

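View pics/scene1.png

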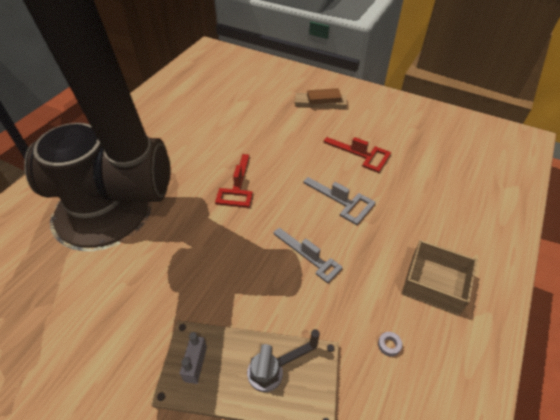

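Top view: four spanners – red (142,172), red (250,266), grey with a small window (303,165), grey with a large window (222,165). The large grey one fits the description. The jig is at (425,155), with the tee at (425,143), pegs at (447,195) and lever post at (392,115). I'll confirm with an enlarged crop and measure.

```bash
python3 - <<'E'
from h import *
z=load('top1.png');p=z['p'];C=cloud(z)
a=cv2.resize(p[115:215,195:330],None,fx=5.5,fy=5.5,interpolation=cv2.INTER_CUBIC)[:275*2]
b=cv2.resize(p[80:235,360:485],None,fx=3.5,fy=3.5,interpolation=cv2.INTER_CUBIC)
a=cv2.resize(a,(400,296));b=cv2.resize(b,(390,484))
im=np.zeros((484,790,3),np.uint8);im[:296,:400]=a;im[:,400:]=b
cv2.imwrite('pics/crop1.png',im[:,:,::-1])
hsv=cv2.cvtColor(p,cv2.COLOR_RGB2HSV)
for nm,(r0,r1,c0,c1) in dict(large=(120,210,200,250),small=(120,208,280,325)).items():
    m=np.zeros(p.shape[:2],bool);m[r0:r1,c0:c1]=hsv[r0:r1,c0:c1,1]<60
    m&=hsv[:,:,2]>60
    Q=C[m];print(nm,m.sum(),Q[:,2].min(),np.median(Q[:,2]),Q[:,2].max())
    pl=Q[Q[:,2]<0.02];fin=Q[Q[:,2]>0.035]
    print(' plate',cv2.minAreaRect((pl[:,:2]*1000).astype(np.float32)),'fin',cv2.minAreaRect((fin[:,:2]*1000).astype(np.float32)),fin.mean(0),len(fin))
sub=C[80:235,360:485]
for lo,hi in ((.015,.035),(.035,.052),(.052,.068),(.068,.082),(.082,.1)):
    m=((sub[...,2]>lo)&(sub[...,2]<hi)).astype(np.uint8)
    n,l,s,c=cv2.connectedComponentsWithStats(m)
    for i in range(1,n):
        if s[i,4]>8:
            Q=sub[l==i];print(lo,s[i,4],Q.mean(0).round(4),cv2.minAreaRect((Q[:,:2]*1000).astype(np.float32)))
E
```

```text
large 977 -0.004449830784831188 0.009773009166449853 0.9198570076105415
 plate ((498.2424011230469, 311.41162109375), (89.69808197021484, 186.66514587402344), 79.205810546875) fin ((433.123046875, 252.79833984375), (222.93426513671875, 38.2936897277832), 35.8001708984375) [0.50196791 0.30173158 0.07758879] 140
small 723 -0.003700198155410561 0.009845585179626859 0.9198570076105415
 plate ((501.7029724121094, 117.2420425415039), (50.81631851196289, 177.37344360351562), 76.96887969970703) fin ((444.92108154296875, 136.90850830078125), (14.256876945495605, 194.59718322753906), 73.06775665283203) [0.51252917 0.11641533 0.06814352] 124
0.015 7166 [ 0.5253 -0.1738  0.0179] ((527.994384765625, -175.01719665527344), (319.8603515625, 161.10513305664062), 19.722991943359375)
0.035 316 [ 0.5791 -0.1218  0.0452] ((578.945068359375, -127.7940673828125), (125.2957534790039, 33.294044494628906), 43.170345306396484)
0.035 36 [ 0.4223 -0.1763  0.0446] ((423.16973876953125, -176.51612854003906), (25.66868782043457, 6.435896873474121), 11.226642608642578)
0.052 22 [ 0.6091 -0.0793  0.0601] ((609.399291
[... 1045 characters left out ...]
78479)
0.068 17 [ 0.4253 -0.182   0.0747] ((425.8311767578125, -182.08465576171875), (11.577705383300781, 4.335638523101807), 6.052177906036377)
0.082 54 [ 0.6123 -0.0818  0.0927] ((613.2583618164062, -82.15262603759766), (13.807906150817871, 14.865066528320312), 86.58788299560547)
0.082 209 [ 0.5555 -0.1645  0.0859] ((556.1472778320312, -164.81024169921875), (18.238176345825195, 57.70768356323242), 19.578475952148438)
0.082 47 [ 0.4413 -0.2287  0.0914] ((441.3020935058594, -229.6839599609375), (12.824066162109375, 12.944211959838867), 23.44039535522461)
0.082 45 [ 0.4257 -0.1852  0.0925] ((425.9211730957031, -186.10032653808594), (13.12252140045166, 12.202841758728027), 0.04061757028102875)
```

View pics/crop1.png

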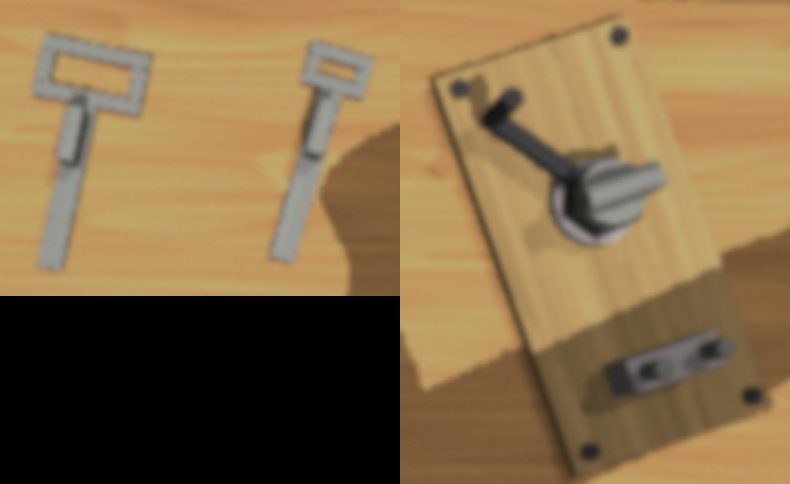

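The crop shows the left grey spanner (222,165) has the large window, so that is the target. The right one has the small window. On the jig, the tee, pegs and post are clear, and the tee axis is about (0.556,-0.165) with yaw about 19.5°.

```bash
python3 - <<'E'
from h import *
z=load('top1.png');p=z['p'];C=cloud(z)
hsv=cv2.cvtColor(p,cv2.COLOR_RGB2HSV)
s=np.zeros(p.shape[:2],bool);s[120:212,200:252]=1
s&=(C[...,2]<.2)&(z['d']>0)
fin=C[s&(C[...,2]>.043)];print('fin',len(fin),fin.mean(0),cv2.minAreaRect((fin[:,:2]*1000).astype(np.float32)))
pl=(s&(C[...,2]>.006)).astype(np.uint8)
n,l,st,c=cv2.connectedComponentsWithStats(pl);i=1+st[1:,4].argmax()
Q=C[(l==i)];R=cv2.minAreaRect((Q[Q[:,2]<.014][:,:2]*1000).astype(np.float32));print('plate',R,cv2.boxPoints(R))
q=Q[Q[:,2]<.014,:2]
# handle centreline fit
g=fin.mean(0)[:2];a=np.radians(-11);
for k in range(3):
    u=np.array([np.cos(a),np.sin(a)]);v=np.array([-u[1],u[0]]);L=(q-g)@u;Y=(q-g)@v
    h=(L<-30e-3);b=np.polyfit(L[h],Y[h],1);a+=np.arctan(b[0])
    e=L>25e-3; print(np.degrees(a),b,'L range',L.min(),L.max(),'end plate Y',Y[e].min(),Y[e].max(),'x',L[e].min(),L[e].max())
E
```

```text
fin 121 [0.50794359 0.30708883 0.04731638] ((508.2930908203125, 307.1046142578125), (14.449984550476074, 43.95564651489258), 78.63483428955078)
plate ((496.053955078125, 309.3129577636719), (87.87567901611328, 185.1689910888672), 79.40874481201172) [[396.97095 283.1408 ]
 [578.98535 249.10652]
 [595.13696 335.4851 ]
 [413.12256 369.5194 ]]
-10.786452957530377 [0.00372712 0.00010953] L range -0.10473393599935416 0.08064632426359442 end plate Y -0.043545803537446824 0.04433892275849829 x 0.02599993330889991 0.08064632426359442
-10.89264167879613 [-1.85334494e-03 -4.22890088e-05] L range -0.10470666902936135 0.08055950817770983 end plate Y -0.04375044649429526 0.044130114405532564 x 0.025983456195688877 0.08055950817770983
-10.900250737726351 [-1.32803132e-04 -5.12359150e-05] L range -0.10472040967555737 0.08060281842967922 end plate Y -0.043648761221073556 0.04423402356564281 x 0.02599169476049397 0.08060281842967922
```

Call:
drive_tool(rows=[[1, 0, 0, 0, 0, 0, -1], [1, 0, 0, 0, 0, 0, -1], [1, 0, 0, 0, 0, 0, -1], [1, 0, 0, 0, 0, 0, -1], [1, 0, 0, 0, 0, 0, -1], [1, 0, 0, 0, 0, 0, -1], [1, 0, 0, 0, 0, 0, -1], [1, 0, 0, 0, 0, 0, -1], [1, 0, 0, 0, 0, 0, -1], [1, 0, 0, 0, 0, 0, -1], [1, 0, 0, 0, 0, 0, -1], [1, 0, 0, 0, 0, 0, -1]])

```text
t: 1.6
tcp_pos: [0.2333, -0.47, 0.1928]
tool_rot: [-3.141, -0.0, 0.57]
force: [-0.8, -0.2, -0.2]
grip_width: 0.0854
```

Call:
drive_tool(rows=[[1, 0, 0, 0, 0, 0, -0.967], [1, 0, 0, 0, 0, 0, -0.967], [1, 0, 0, 0, 0, 0, -0.967], [1, 0, 0, 0, 0, 0, -0.967], [1, 0, 0, 0, 0, 0, -0.967], [1, 0, 0, 0, 0, 0, -0.967], [1, 1, 0.15, 0, 0, 0, 0], [1, 1, 0.15, 0, 0, 0, 0], [1, 1, 0.15, 0, 0, 0, 0], [1, 1, 0.15, 0, 0, 0, 0], [1, 1, 0.15, 0, 0, 0, 0], [1, 1, 0.15, 0, 0, 0, 0]])

```text
t: 3.1
tcp_pos: [0.2749, -0.3546, 0.1934]
tool_rot: [3.141, 0.0, 1.376]
force: [-0.5, 0.4, 0.3]
grip_width: 0.0855
```

Call:
drive_tool(rows=[[1, 1, 0.15, 0, 0, 0, 0], [1, 1, 0.15, 0, 0, 0, 0], [1, 1, 0.15, 0, 0, 0, 0], [1, 1, 0.15, 0, 0, 0, 0], [1, 1, 0.15, 0, 0, 0, 0], [1, 1, 0.15, 0, 0, 0, 0], [1, 1, 0.15, 0, 0, 0, 0], [1, 1, 0.15, 0, 0, 0, 0], [1, 1, 0.15, 0, 0, 0, 0], [1, 1, 0.15, 0, 0, 0, 0], [1, 1, 0.15, 0, 0, 0, 0], [1, 1, 0.15, 0, 0, 0, 0]])

```text
t: 4.6
tcp_pos: [0.3563, -0.1263, 0.1933]
tool_rot: [3.141, -0.0, 1.376]
force: [0.3, -0.1, -0.1]
grip_width: 0.0857
```

Call:
drive_tool(rows=[[1, 1, 0.15, 0, 0, 0, 0], [1, 1, 0.15, 0, 0, 0, 0], [1, 1, 0.15, 0, 0, 0, 0], [1, 1, 0.15, 0, 0, 0, 0], [1, 1, 0.15, 0, 0, 0, 0], [1, 1, 0.15, 0, 0, 0, 0], [1, 1, 0.15, 0, 0, 0, 0], [1, 1, 0.15, 0, 0, 0, 0], [1, 1, 0.15, 0, 0, 0, 0], [1, 1, 0.15, 0, 0, 0, 0], [1, 1, 0.15, 0, 0, 0, 0], [1, 1, 0.15, 0, 0, 0, 0]])

```text
t: 6.1
tcp_pos: [0.4378, 0.1022, 0.1933]
tool_rot: [3.142, -0.0, 1.376]
force: [0.5, -0.2, -0.8]
grip_width: 0.0855
```

Call:
drive_tool(rows=[[1, 0.975, 0.133, 0, 0, 0, -0.03], [1, 0.975, 0.133, 0, 0, 0, 0], [1, 0.975, 0.133, 0, 0, 0, 0], [1, 0.975, 0.133, 0, 0, 0, 0], [1, 0.975, 0.133, 0, 0, 0, 0], [1, 0.975, 0.133, 0, 0, 0, 0], [1, 0.975, 0.133, 0, 0, 0, 0], [1, 0.975, 0.133, 0, 0, 0, 0], [1, 0.975, 0.133, 0, 0, 0, 0], [1, 0.975, 0.133, 0, 0, 0, 0], [1, 0.975, 0.133, 0, 0, 0, 0], [1, 0, 0, 0, 0, 0, 0]])

```text
t: 7.6
tcp_pos: [0.5079, 0.3073, 0.1927]
tool_rot: [-3.141, 0.0, 1.381]
force: [-0.0, -0.2, 0.4]
grip_width: 0.0851
```

```bash
python3 - <<'E'
from h import *
p,d,c=snap('wrist','w1.png');s=read_state();print(s['tcp_pos'],s['tool_rot'],s['joint_positions'])
z=load('w1.png');C=cloud(z)
m=(C[...,2]>.043)&(C[...,2]<.053)&(d>0)&(np.hypot(C[...,0]-.508,C[...,1]-.307)<.045)
print(m.sum(),C[m].mean(0),cv2.minAreaRect((C[m][:,:2]*1000).astype(np.float32)))
E
```

```text
[0.50765898 0.30647294 0.19289378] [-3.14111564e+00  6.90293690e-04  1.38057751e+00] [ 5.43243313e-01  2.57701714e-01  1.20534612e-01  1.43444570e+00
 -1.93454334e-04  7.33462371e-01]
637 [0.50745082 0.30799666 0.04829307] ((508.5291442871094, 307.8511962890625), (13.983979225158691, 44.041282653808594), 79.12234497070312)
```

Call:
drive_tool(rows=[[1, 0, 0, 1, 0, 0, 0], [1, 0, 0, 1, 0, 0, 0], [1, 0, 0, 1, 0, 0, 0], [1, 0, 0, 1, 0, 0, 0], [1, 0, 0, 1, 0, 0, 0], [1, 0, 0, 1, 0, 0, 0], [1, 0, 0, 1, 0, 0, 0], [1, 0, 0, 1, 0, 0, 0], [1, 0, 0, 0.85, 0, 0, 0], [0, 0, 0, 0, 0, 0, 0], [0, 0, 0, 0, 0, 0, 0], [0, 0, 0, 0, 0, 0, 0]])

```text
t: 9.15
tcp_pos: [0.5082, 0.3063, 0.0173]
tool_rot: [3.14, -0.001, 1.38]
force: [-0.1, -0.0, 0.2]
grip_width: 0.0322
```

Call:
drive_tool(rows=[[0, 0, 0, 0, 0, 0, 0], [0, 0, 0, 0, 0, 0, 0]])

```text
t: 9.4
tcp_pos: [0.5078, 0.3061, 0.0166]
tool_rot: [3.141, -0.0, 1.38]
force: [-0.0, -0.3, 0.4]
grip_width: -0.0002
```

```bash
python3 - <<'E'
from h import *
p,d,c=snap('wrist','w2.png');s=read_state();print(s['tcp_pos'],s['tool_rot'],s['grip_width'],s['force'])
q,_,_=snap('top','t2.png')
w=load('w1.png')['p']
im=np.zeros((600,800,3),np.uint8);im[:300,:400]=cv2.resize(w,(400,300));im[:300,400:]=cv2.resize(p,(400,300))
im[300:,:]=cv2.resize(q[90:240,100:500],(800,300))
cv2.imwrite('pics/v2.png',im[:,:,::-1])
E
```

```text
[0.5077025  0.30605503 0.01653463] [ 3.14133671e+00 -2.35281083e-04  1.37988213e+00] 7.519946721928783e-05 [ 0.32957074 -0.14737071  0.47158682]
```

View pics/v2.png

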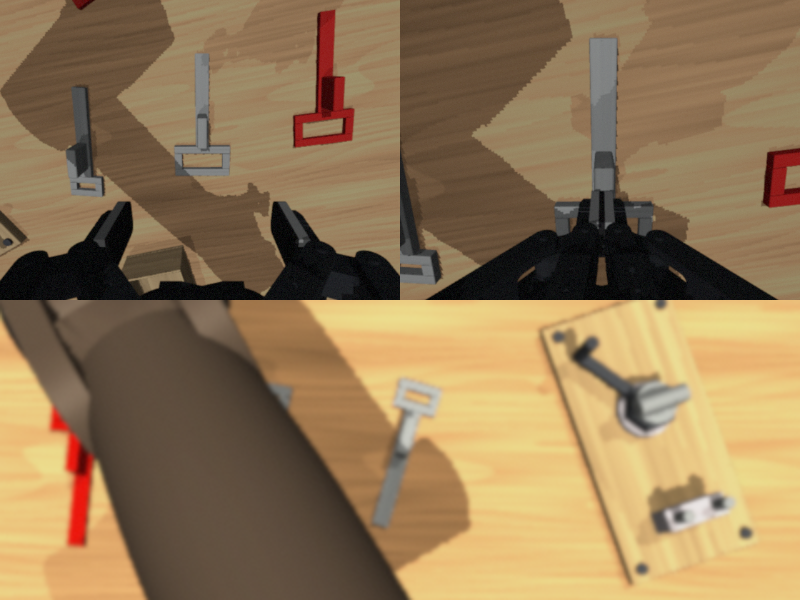

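The wrist view shows the fingers shut, with the fin (right panel, about 605,165) still standing on the handle side of them. So the grasp missed. Measuring where the fin and fingers actually are.

```bash
python3 - <<'E'
from h import *
z=load('w2.png');C=cloud(z);d=z['d']
T=z['pose'];print('campos',T[:3,3])
tcp=np.array([.5077,.3061])
a=np.radians(-10.9);u=np.array([np.cos(a),np.sin(a)]);v=np.array([-u[1],u[0]])
L=(C[...,:2]-tcp)@u*1000;Y=(C[...,:2]-tcp)@v*1000;Z=C[...,2]*1000
for r in range(50,420,10):
    k=283; print(r,[(int(L[r,k]),int(Y[r,k]),int(Z[r,k])) for k in (275,283,291)],z['p'][r,283])
E
```

```text
campos [0.42519872 0.32165058 0.19772246]
50 [(-106, -4, 0), (-106, 0, 0), (-106, 4, 1)] [137 109  78]
60 [(-101, -3, 9), (-101, 0, 11), (-101, 4, 11)] [128 130 129]
70 [(-96, -3, 11), (-96, 0, 9), (-96, 4, 10)] [129 131 132]
80 [(-91, -3, 10), (-91, 0, 11), (-91, 4, 10)] [129 130 131]
90 [(-86, -3, 10), (-86, 0, 10), (-86, 4, 11)] [127 128 129]
100 [(-82, -3, 9), (-82, 0, 10), (-82, 4, 10)] [126 127 128]
110 [(-77, -3, 11), (-77, 0, 10), (-77, 4, 9)] [128 129 129]
120 [(-72, -4, 11), (-71, 0, 9), (-72, 4, 10)] [128 129 129]
130 [(-66, -4, 10), (-66, 0, 10), (-66, 4, 10)] [126 129 127]
140 [(-61, -4, 9), (-61, 0, 11), (-61, 4, 10)] [110 112 112]
150 [(-56, -4, 9), (-56, 0, 10), (-56, 4, 11)] [113 113 113]
160 [(-51, -4, 12), (-50, 0, 10), (-50, 4, 10)] [113 115 114]
170 [(-45, -4, 11), (-45, 0, 10), (-45, 4, 10)] [111 114 113]
180 [(-39, -4, 11), (-39, 0, 11), (-39, 4, 10)] [113 114 113]
190 [(-33, -4, 10), (-33, 0, 11), (-33, 4, 9)] [109 111 110]
200 [(-27, -4, 10), (-27, 0, 11), (-27, 4, 11)] [113 112 113]
210 [(-21, -4, 10), (-21, 0, 10), (-22, 4, 11)] [110 111 111]
220 [(-21, -4,
[... 454 characters left out ...]
11 11]
300 [(-10, -2, 85), (-10, 0, 84), (-10, 3, 85)] [13 11 10]
310 [(-10, -2, 91), (-10, 0, 91), (-10, 3, 91)] [10  8 15]
320 [(-11, -2, 99), (-7, 0, 93), (-11, 2, 98)] [30 30 30]
330 [(-12, -2, 105), (-2, 0, 92), (-11, 2, 104)] [17 23 21]
340 [(-8, -2, 105), (1, 0, 93), (-10, 2, 107)] [17 17 17]
350 [(-1, -2, 102), (6, 0, 93), (-3, 2, 103)] [12  8 15]
360 [(1, -2, 103), (11, 0, 92), (2, 2, 102)] [70 53 41]
370 [(6, -2, 103), (104, 0, 0), (5, 2, 103)] [89 67 45]
380 [(7, -2, 106), (113, 0, 0), (8, 2, 105)] [94 75 52]
390 [(10, -2, 107), (121, 0, 1), (7, 2, 110)] [91 71 52]
400 [(-9, -2, 130), (-8, 0, 129), (-9, 2, 130)] [30 26 25]
410 [(-10, -2, 133), (-11, 0, 134), (-10, 1, 133)] [4 4 9]
```

```bash
python3 - <<'E'
from h import *
z=load('w2.png');C=cloud(z)
tcp=np.array([.5077,.3061])
a=np.radians(-10.9);u=np.array([np.cos(a),np.sin(a)]);v=np.array([-u[1],u[0]])
L=(C[...,:2]-tcp)@u*1000;Y=(C[...,:2]-tcp)@v*1000;Z=C[...,2]*1000
for r in range(225,310,8): print(r,[(int(L[r,k]),int(Y[r,k]),int(Z[r,k])) for k in range(223,345,10)])
p=z['p'][200:320,203:363];cv2.imwrite('pics/c3.png',cv2.convertScaleAbs(cv2.resize(p,(800,600),interpolation=cv2.INTER_CUBIC)[:,:,::-1],alpha=1.8))
print(read_state()['grip_width'])
E
```

```text
225 [(-9, -36, 2), (-8, -30, 0), (-8, -24, 1), (-8, -18, 0), (-8, -11, 0), (-20, -4, 32), (-21, 0, 33), (-21, 5, 35), (-9, 12, 1), (-8, 18, 0), (-8, 25, 0), (-9, 31, 1), (-8, 37, 0)]
233 [(-3, -37, 0), (-3, -30, 0), (-3, -24, 0), (-3, -18, 0), (-3, -12, 1), (-20, -4, 42), (-21, 0, 44), (-21, 5, 44), (-3, 12, 1), (-3, 19, 0), (-3, 25, 0), (-3, 31, 0), (-3, 37, 0)]
241 [(2, -37, 0), (2, -31, 0), (2, -24, 0), (2, -18, 0), (2, -12, 0), (-18, -4, 47), (-18, 0, 48), (-19, 4, 49), (2, 12, 0), (1, 19, 0), (1, 25, 0), (2, 31, 0), (2, 38, 0)]
249 [(7, -37, 1), (7, -31, 0), (7, -24, 0), (7, -18, 1), (7, -12, 0), (-14, -4, 48), (-14, 0, 47), (-14, 4, 48), (7, 13, 1), (7, 19, 0), (7, 25, 0), (7, 31, 1), (7, 38, 0)]
257 [(13, -37, 0), (13, -31, 0), (12, -25, 1), (12, -18, 1), (13, -12, 0), (-10, -4, 48), (-10, 0, 48), (-10, 5, 48), (13, 13, 0), (12, 19, 1), (13, 25, 0), (13, 32, 0), (12, 38, 1)]
265 [(18, -38, 0), (19, -31, 0), (18, -25, 0), (18, -18, 0), (19, -12, 0), (-5, -4, 47), (-6, 0, 48), (-6, 5, 48), (18, 13, 0), (19, 19, 0), (18, 26, 1), (18, 32, 1), (18, 38, 1)]
273 [(24, -38, 0), (24, -
[... 225 characters left out ...]
8, 63), (-10, -4, 71), (-10, 0, 71), (-10, 4, 71), (-6, 9, 64), (30, 20, 0), (30, 26, 0), (30, 33, 0), (30, 39, 1)]
289 [(31, -37, 9), (30, -31, 10), (30, -24, 10), (-6, -12, 70), (-6, -8, 70), (-10, -3, 77), (-10, 0, 77), (-11, 4, 78), (-7, 8, 72), (-6, 12, 70), (30, 25, 11), (31, 31, 9), (30, 38, 10)]
297 [(36, -37, 10), (35, -31, 11), (35, -24, 11), (-6, -12, 77), (-6, -7, 77), (-11, -3, 84), (-9, 0, 82), (-10, 3, 83), (-6, 8, 77), (-6, 12, 77), (36, 25, 9), (36, 32, 10), (36, 38, 10)]
305 [(43, -38, 8), (42, -31, 9), (42, -25, 9), (-7, -11, 83), (-6, -7, 82), (-10, -3, 89), (-10, 0, 88), (-10, 3, 88), (-6, 7, 82), (-6, 11, 82), (48, 27, 1), (48, 34, 0), (43, 39, 8)]
7.179827422903051e-05
```

View pics/c3.png

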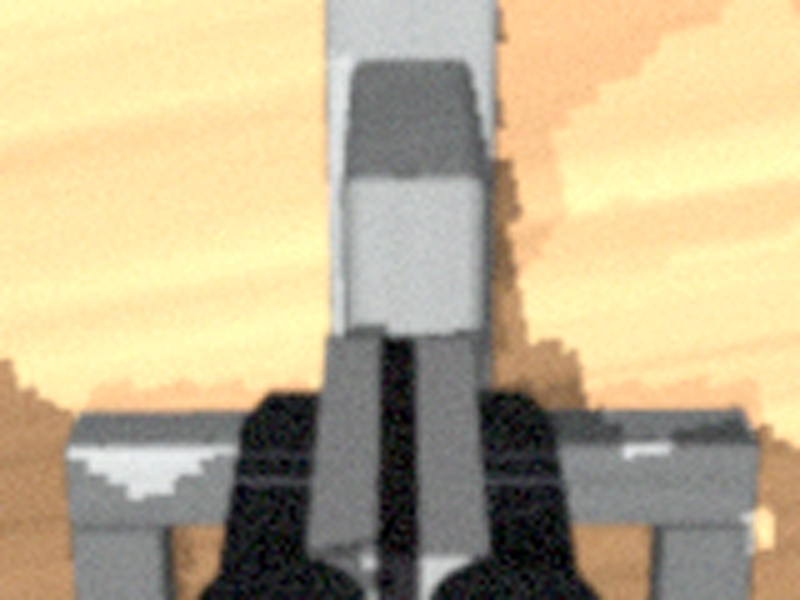

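The fingers are shut just above the fin: their tips look to be at z≈55 mm, although the TCP is reported at 16 mm. Cross-checking with the scene camera and the first wrist image.

```bash
python3 - <<'E'
from h import *
z=load('w1.png');C=cloud(z);print('w1 cam-tcp',z['pose'][:3,3]-[.5078,.307,.1928])
z2=load('w2.png');print('w2 cam-tcp',z2['pose'][:3,3]-[.5077,.3061,.0165])
m=(C[...,2]>.12)&(z['d']>0);Q=C[m];print('w1 min z of gripper',np.percentile(Q[:,2],[0,.5,1,5]))
snap('scene','s2.png');z=load('s2.png');C=cloud(z);d=z['d']
m=(d>0)&(np.hypot(C[...,0]-.508,C[...,1]-.307)<.03)
a=np.radians(-10.9);u=np.array([np.cos(a),np.sin(a)]);v=np.array([-u[1],u[0]])
zz=C[m][:,2]*1000;print(np.histogram(zz,bins=range(0,260,10)))
dark=z['p'].max(-1)<45
print('dark',np.percentile(C[m&dark&(C[...,2]>.02)][:,2],[0,1,3,10,50]))
rr,cc=np.where(m);print(rr.min(),rr.max(),cc.min(),cc.max())
E
```

```text
w1 cam-tcp [-0.08228895  0.01586163  0.18108173]
w2 cam-tcp [-0.08250128  0.01555058  0.18122246]
w1 min z of gripper [0.24348951 0.24728004 0.24894834 0.25836996]
(array([115,  54,  46,  50,  79,   8,  28,  30,  18,  15,  37,  23,  37,
        33,  30,  45,  15,   1,   0,   0,   0,   0,   0,   0,   0]), array([  0,  10,  20,  30,  40,  50,  60,  70,  80,  90, 100, 110, 120,
       130, 140, 150, 160, 170, 180, 190, 200, 210, 220, 230, 240, 250]))
dark [0.0645658  0.06652794 0.07281461 0.10456336 0.14676386]
99 208 327 370
```

Both cameras agree: the real fingertips sit about 40 mm behind (above) the reported TCP, both open and shut. So I use tip z ≈ TCP z + 0.041. Reopen, go 38 mm lower and grasp again.

Call:
drive_tool(rows=[[1, 0, 0, 0, 0, 0, 0], [1, 0, 0, 0, 0, 0, 0], [1, 0, 0, 0, 0, 0, 0], [1, 0, 0, 0.6, 0, 0, 0], [1, 0, 0, 0.6, 0, 0, 0], [1, 0, 0, 0.7, 0, 0, 0], [0, 0, 0, 0, 0, 0, 0], [0, 0, 0, 0, 0, 0, 0], [0, 0, 0, 0, 0, 0, 0], [0, 0, 0, 0, 0, 0, 0], [0, 0, 0, 0, 0, 0, 0]])

```text
t: 10.92
tcp_pos: [0.5082, 0.3065, -0.0209]
tool_rot: [3.14, -0.001, 1.38]
force: [0.2, 1.0, 3.6]
grip_width: 0.0133
```

Call:
drive_tool(rows=[[0, 0, 0, -0.5, 0, 0, 0], [0, 0, 0, -1, 0, 0, 0], [0, 0, 0, -1, 0, 0, 0], [0, 0, 0, -1, 0, 0, 0], [0, 0, 0, -1, 0, 0, 0], [0, 0, 0, -1, 0, 0, 0], [0, 0, 0, -0.75, 0, 0, 0], [0, -0.5, 0.09, 0, 0, 0, 0], [0, -0.963, 0.178, 0, 0, 0, 0], [0, -0.963, 0.178, 0, 0, 0, 0], [0, -0.963, 0.178, 0, 0, 0, 0], [0, -0.963, 0.178, 0, 0, 0, 0]])

```text
t: 12.42
tcp_pos: [0.5067, 0.2156, 0.1031]
tool_rot: [-3.141, 0.0, 1.379]
force: [0.2, 1.4, -3.5]
grip_width: 0.0131
```

Call:
drive_tool(rows=[[0, -0.963, 0.178, 0, 0, 0, 0], [0, -0.963, 0.178, 0, 0, 0, 0], [0, -0.963, 0.178, 0, 0, 0, 0], [0, -0.963, 0.178, 0, 0, 0, 0], [0, -0.963, 0.178, 0, 0, 0, 0], [0, -0.963, 0.178, 0, 0, 0, 0], [0, -0.963, 0.178, 0, 0, 0, 0], [0, -0.963, 0.178, 0, 0, 0, 0], [0, -0.963, 0.178, 0, 0, 0, 0], [0, -0.963, 0.178, 0, 0, 0, 0], [0, -0.963, 0.178, 0, 0, 0, 0], [0, -0.963, 0.178, 0, 0, 0, 0]])

```text
t: 13.92
tcp_pos: [0.5048, -0.0189, 0.1033]
tool_rot: [3.142, 0.0, 1.38]
force: [0.2, -0.1, -2.7]
grip_width: 0.013
```

Call:
drive_tool(rows=[[0, -0.963, 0.178, 0, 0, 0, 0], [0, -0.963, 0.178, 0, 0, 0, 0], [0, -0.963, 0.178, 0, 0, 0, 0], [0, -0.963, 0.178, 0, 0, 0, 0], [0, 0, 0, 0, 0, 0, -0.95], [0, 0, 0, 0, 0, 0, -0.95], [0, 0, 0, 0, 0, 0, -0.95], [0, 0, 0, 0, 0, 0, -0.95]])

```text
t: 14.92
tcp_pos: [0.5041, -0.0966, 0.1033]
tool_rot: [-3.142, -0.0, 1.915]
force: [-1.0, -0.4, -4.0]
grip_width: 0.0132
```

```bash
python3 - <<'E'
from h import *
s=read_state();print(s['tcp_pos'],s['tool_rot'],s['grip_width'],s['force'])
w,_,_=snap('wrist','w3.png');t,_,_=snap('top','t3.png')
im=np.zeros((600,800,3),np.uint8);im[:300,:400]=cv2.resize(w,(400,300));im[:,400:]=cv2.resize(t[60:240,340:500],(400,600))
C=cloud(load('w3.png'));z=load('w3.png');S,_,_=snap('scene','s3.png');im[300:,:400]=cv2.resize(S,(400,300))
cv2.imwrite('pics/v3.png',im[:,:,::-1])
E
```

```text
[ 0.50406253 -0.09662518  0.10326059] [-3.14155820e+00 -1.15523937e-05  1.91462292e+00] 0.013184958435470946 [-1.03152977 -0.37769176 -3.97672374]
```

View pics/v3.png

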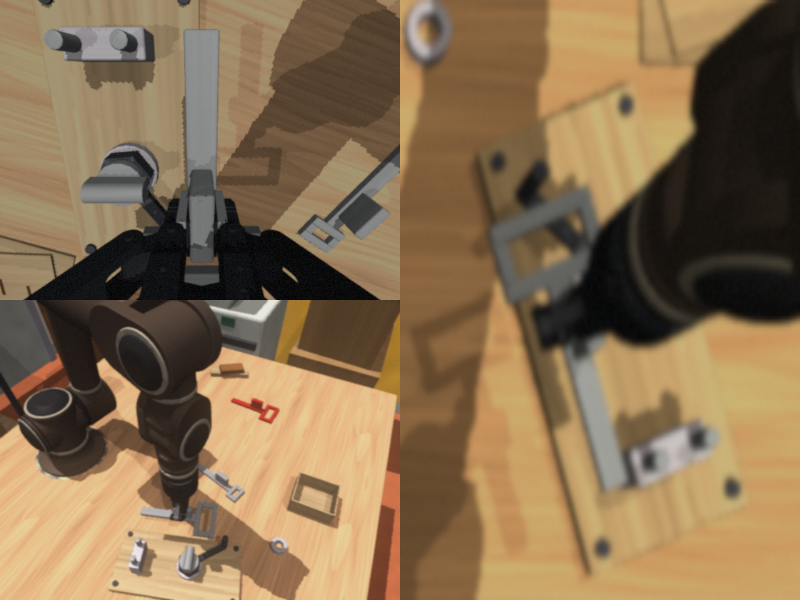

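The spanner is firmly held and level, hovering about 87 mm short of the target (my row count was low). In the wrist crop the pegs are at (65,40) and (125,40) and the tee is at (115,190). Both parts are in view, so I measure the relative offset directly.

```bash
python3 - <<'E'
from h import *
R=lambda Q:cv2.minAreaRect((Q[:,:2]*1000).astype(np.float32))
z=load('w3.png');C=cloud(z);d=z['d'];Z=C[...,2]
tcp=np.array([.50406,-.09663]);a=1.9146-np.pi/2;u=np.array([np.cos(a),np.sin(a)]);v=np.array([-u[1],u[0]])
L=(C[...,:2]-tcp)@u;Y=(C[...,:2]-tcp)@v
m=(d>0)&(abs(Y)<.02)&(L<-.03)&(L>-.12)&(Z>.1)
print('handle n',m.sum(),'z',np.median(Z[m]),'L',L[m].min(),'Y fit',np.polyfit(L[m],Y[m],1),'Z slope',np.polyfit(L[m],Z[m],1))
mf=(d>0)&(abs(Y)<.012)&(L>-.03)&(L<-.012)&(Z>.155);print('fin Lmin',L[mf].min() if mf.any() else None, Z[mf].max() if mf.any() else None)
for nm,zz in (('w',z),('t',load('t3.png'))):
    C=cloud(zz);Z=C[...,2];ok=zz['d']>0
    for n,c in (('tee',(.556,-.165)),('pegL',(.4259,-.186)),('pegR',(.4413,-.2297))):
        m=ok&(np.hypot(C[...,0]-c[0],C[...,1]-c[1])<.035)&(Z>.081)&(Z<.1)
        if n!='tee': m&=(np.hypot(C[...,0]-c[0],C[...,1]-c[1])<.016)
        if m.sum()>5: print(nm,n,m.sum(),C[m].mean(0).round(4),R(C[m]))
    if nm=='t':
        L=(C[...,:2]-tcp)@u;Y=(C[...,:2]-tcp)@v
        m=ok&(Z>.12)&(Z<.145)&(L<.1)&(L>.03)&(abs(Y)<.06)&(zz['p'].min(-1)>60);print('end plate L',L[m].min(),L[m].max(),'Y',Y[m].min(),Y[m].max(),np.median(Z[m]),m.sum())
        m=ok&(abs(Y)<.02)&(L<-.045)&(L>-.12)&(Z>.12)&(Z<.145);print('handle',m.sum(),L[m].min(),np.polyfit(L[m],Y[m],1),np.polyfit(L[m],Z[m],1))
E
```

```text
handle n 8227 z 0.13482480507816835 L -0.10503209408275324 Y fit [ 0.00254909 -0.00018611] Z slope [-0.00054826  0.13478372]
fin Lmin -0.022914693856710446 0.229456865173263
w tee 2324 [ 0.5538 -0.1652  0.0865] ((555.4190673828125, -165.44522094726562), (19.3062686920166, 56.89374923706055), 18.09047508239746)
w pegL 802 [ 0.4264 -0.1858  0.0936] ((426.5301208496094, -187.00950622558594), (13.566052436828613, 13.355925559997559), 63.87876892089844)
w pegR 970 [ 0.4417 -0.2284  0.0926] ((442.084228515625, -230.34718322753906), (13.538809776306152, 14.33172607421875), 7.406548023223877)
t pegL 46 [ 0.4259 -0.1855  0.0915] ((425.99993896484375, -186.16648864746094), (13.000977516174316, 11.992379188537598), 5.015468597412109)
t pegR 47 [ 0.4411 -0.2283  0.0923] ((441.6760559082031, -229.24940490722656), (13.035181045532227, 12.32086181640625), 5.037414073944092)
end plate L 0.03004125658723726 0.08034210380777779 Y -0.04379675858221958 0.04539501930544443 0.1332403257986513 606
handle 323 -0.10469230224254966 [0.00465704 0.00158471] [-0.00203569  0.13287176]
```

Call:
drive_tool(rows=[[0, -0.817, -0.293, 0, 0, 0, 0], [0, -0.817, -0.293, 0, 0, 0, 0], [0, -0.817, -0.293, 0, 0, 0, 0], [0, -0.817, -0.293, 0, 0, 0, 0], [0, -0.817, -0.293, 0, 0, 0, 0], [0, 0, 0, 0, 0, 0, 0], [0, 0, 0, 0.6, 0, 0, 0], [0, 0, 0, 0, 0, 0, 0]])

```text
t: 16.08
tcp_pos: [0.5029, -0.182, 0.0898]
tool_rot: [-3.14, -0.002, 1.911]
force: [-0.0, 0.1, -3.4]
grip_width: 0.0134
```

```bash
python3 - <<'E'
from h import *
s=read_state();print(s['tcp_pos'],s['tool_rot'],s['grip_width'],s['force'])
tcp=s['tcp_pos'][:2];a=s['tool_rot'][2]-np.pi/2;u=np.array([np.cos(a),np.sin(a)]);v=np.array([-u[1],u[0]])
snap('wrist','w4.png');snap('top','t4.png')
for f in ('w4.png','t4.png'):
    z=load(f);C=cloud(z);Z=C[...,2];ok=z['d']>0;L=(C[...,:2]-tcp)@u;Y=(C[...,:2]-tcp)@v
    for n,c in (('pegL',(.426,-.1865)),('pegR',(.4417,-.2297))):
        m=ok&(np.hypot(C[...,0]-c[0],C[...,1]-c[1])<.016)&(Z>.082)&(Z<.1)
        if m.sum()>5: r=cv2.minAreaRect((np.c_[L[m],Y[m]]*1000).astype(np.float32));print(f,n,m.sum(),r[0],r[1])
    m=ok&(L>.03)&(L<.08)&(abs(Y)<.04)&(Z>.075)&(Z<.093);
    if m.sum()>20: r=cv2.minAreaRect((np.c_[L[m],Y[m]]*1000).astype(np.float32));print(f,'tee',m.sum(),r)
    m=ok&(abs(Y)<.02)&(L<-.045)&(L>-.12)&(Z>.11);print('handle z',np.median(Z[m]),np.polyfit(L[m],Y[m],1))
t=load('t4.png')['p'];cv2.imwrite('pics/v4.png',cv2.resize(t[60:240,340:500],(533,600),interpolation=cv2.INTER_CUBIC)[:,:,::-1])
E
```

```text
[ 0.5028857  -0.18195582  0.08976894] [-3.13967737e+00 -1.76314007e-03  1.91097763e+00] 0.01340852658915367 [-0.04069124  0.11290288 -3.43585269]
w4.png pegL 657 (-73.92169952392578, 20.19366455078125) (13.642335891723633, 13.359310150146484)
w4.png pegR 671 (-73.74867248535156, -25.58816146850586) (13.63082218170166, 13.458660125732422)
handle z 0.12147717011833734 [ 0.00289599 -0.00017698]
t4.png pegL 46 (-73.94190216064453, 22.148658752441406) (12.072762489318848, 12.183050155639648)
t4.png pegR 20 (-73.6856460571289, -26.913654327392578) (12.42678165435791, 7.340633392333984)
t4.png tee 193 ((55.65998458862305, -6.774211883544922), (49.94392013549805, 19.595544815063477), 89.94599914550781)
handle z 0.1208701960100475 [0.09490844 0.00980487]
```

Pegs relative to the handle show the spanner is about 2.2 mm too far towards +y, so I correct that and descend.

Call:
drive_tool(rows=[[0, -0.11, 0.04, 0, 0, 0, 0], [0, 0, 0, 0.5, 0, 0, 0], [0, 0, 0, 0.5, 0, 0, 0], [0, 0, 0, 0.5, 0, 0, 0], [0, 0, 0, 0, 0, 0, 0]])

```text
t: 16.8
tcp_pos: [0.5044, -0.1842, 0.0599]
tool_rot: [-3.14, -0.002, 1.91]
force: [0.7, 0.0, -2.9]
grip_width: 0.0127
```

Call:
drive_tool(rows=[[0, 0, 0, 0.4, 0, 0, 0], [0, 0, 0, 0.3, 0, 0, 0], [0, 0, 0, 0.12, 0, 0, 0], [0, 0, 0, 0, 0, 0, 0]])

```text
t: 17.3
tcp_pos: [0.5052, -0.1845, 0.0447]
tool_rot: [-3.141, -0.0, 1.91]
force: [-0.3, -0.2, -2.3]
grip_width: 0.0133
```

Call:
drive_tool(rows=[[0, 0, 0, 0.06, 0, 0, 0], [1, 0, 0, 0, 0, 0, 0], [1, 0, 0, 0, 0, 0, 0], [1, 0, 0, 0, 0, 0, 0], [1, 0, 0, 0, 0, 0, 0], [1, 0, 0, -0.5, 0, 0, 0], [1, 0, 0, -1, 0, 0, 0], [1, 0, 0, -1, 0, 0, 0], [1, 0, 0, -1, 0, 0, 0], [0, 0, 0, -1, 0, 0, 0], [0, 0, 0, 0, 0, 0, 0]])

```text
t: 18.68
tcp_pos: [0.5066, -0.185, 0.1358]
tool_rot: [3.139, 0.002, 1.91]
force: [0.5, -0.2, -0.3]
grip_width: 0.0516
```

```bash
python3 - <<'E'
from h import *
s=read_state();print(s['tcp_pos'],s['tool_rot'],s['grip_width'],s['force'],s['joint_positions'])
w,_,_=snap('wrist','w5.png');t,_,_=snap('top','t5.png')
im=np.zeros((450,800,3),np.uint8);im[:,400:]=cv2.resize(t[60:240,340:500],(400,450));im[:300,:400]=cv2.resize(w,(400,300))
cv2.imwrite('pics/v5.png',im[:,:,::-1])
g=np.array([.504,-.1834]);a=np.radians(19.5);u=np.array([np.cos(a),np.sin(a)]);v=np.array([-u[1],u[0]])
for f in('w5.png','t5.png'):
    z=load(f);C=cloud(z);Z=C[...,2];ok=z['d']>0;L=(C[...,:2]-g)@u;Y=(C[...,:2]-g)@v
    m=ok&(abs(Y)<.013)&(L<-.03)&(L>-.11)&(Z>.05)&(Z<.13)
    if m.sum()>20: print(f,'handle z',np.median(Z[m]),np.polyfit(L[m],Y[m],1),np.polyfit(L[m],Z[m],1))
    m=ok&(abs(Y)<.012)&(abs(L)<.04)&(Z>.105)&(Z<.118)
    if m.sum()>10: print('fin top',m.sum(),cv2.minAreaRect((np.c_[L[m],Y[m]]*1000).astype(np.float32)),Z[m].mean())
    m=ok&(L>.03)&(L<.085)&(abs(Y)<.048)&(Z>.068)&(Z<.079)
    if m.sum()>10: print('end plate',np.median(Z[m]),L[m].min(),L[m].max(),Y[m].min(),Y[m].max())
    m=ok&(np.hypot(C[...,0]-.6128,C[...,1]+.082)<.05)&(Z>.088)&(Z<.1)&(L>.1)
    if m.sum()>5: print('post',m.sum(),C[m].mean(0))
E
```

```text
[ 0.50656723 -0.18495805  0.13580866] [3.13864901e+00 2.41250580e-03 1.91044176e+00] 0.05162856519204645 [ 0.49598851 -0.1560351  -0.25999776] [-3.50088609e-01  1.54881530e-01 -1.31455742e-01  1.28065313e+00
  1.21005764e-05 -6.89737573e-01]
w5.png handle z 0.07448722597897983 [-0.00698317 -0.00162786] [0.00992324 0.07448457]
fin top 1401 ((0.9234218597412109, -1.789851188659668), (44.211612701416016, 13.830474853515625), 0.5861257314682007) 0.11221163372416947
end plate 0.07449382096364153 0.030068177291083808 0.08146954269515357 -0.04551637187097836 0.0427687116201326
post 96 [ 0.61260497 -0.08945723  0.09310467]
t5.png handle z 0.07292044987165469 [5.41821869e-05 1.54520137e-04] [-0.00457351  0.0719802 ]
fin top 111 ((1.1087303161621094, -0.18712425231933594), (42.90423583984375, 13.132136344909668), 0.12971609830856323) 0.11079183783572992
end plate 0.07317457490855017 0.030267137133788743 0.08052602284185024 -0.046114474588253025 0.04389412686847986
post 46 [ 0.61284994 -0.08253205  0.09360411]
```

View pics/v5.png

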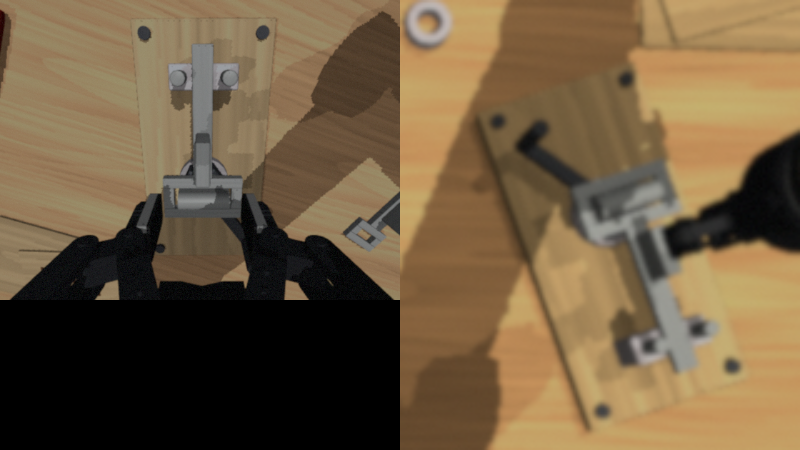

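Spanner is seated flat: plate top at z≈0.0735, window around the tee (crop 205,197), handle between the pegs (178,75) and (229,75). Now I move the shut fingers to the counter-clockwise side of the post.

Call:
drive_tool(rows=[[0, 0, 0, 0, 0, 0, -0.9375], [0, 0, 0, 0, 0, 0, -0.9375], [0, 0, 0, 0, 0, 0, -0.9375], [0, 0, 0, 0, 0, 0, -0.9375], [0, 0, 0, 0, 0, 0, -0.9375], [0, 0, 0, 0, 0, 0, -0.9375], [0, 0, 0, 0, 0, 0, -0.9375], [0, 0, 0, 0, 0, 0, -0.9375], [0, 0, 0, 0, 0, 0, 0]])

```text
t: 19.9
tcp_pos: [0.5048, -0.1843, 0.1326]
tool_rot: [3.141, -0.002, 2.956]
force: [0.4, 0.2, 0.1]
grip_width: 0.0
```

Call:
drive_tool(rows=[[0, -0.319, 0.918, 0, 0, 0, 0], [0, -0.319, 0.918, 0, 0, 0, 0], [0, -0.319, 0.918, 0, 0, 0, 0], [0, -0.319, 0.918, 0, 0, 0, 0], [0, -0.319, 0.918, 0, 0, 0, 0], [0, -0.319, 0.918, 0, 0, 0, 0], [0, -0.319, 0.918, 0, 0, 0, 0], [0, 0, 0, 0, 0, 0, 0]])

```text
t: 20.9
tcp_pos: [0.5735, -0.065, 0.1335]
tool_rot: [3.142, -0.0, 2.959]
force: [-0.1, 0.0, 0.3]
grip_width: -0.0
```

Good. Descend 105 mm (tips to z≈0.070).

Call:
drive_tool(rows=[[0, 0, -0.08, 1, 0, 0, 0], [0, 0, 0, 1, 0, 0, 0], [0, 0, 0, 1, 0, 0, 0], [0, 0, 0, 1, 0, 0, 0], [0, 0, 0, 0.75, 0, 0, 0], [0, 0, 0, 0.5, 0, 0, 0], [0, 0, 0, 0, 0, 0, 0]])

```text
t: 21.78
tcp_pos: [0.572, -0.068, 0.0281]
tool_rot: [-3.141, -0.001, 2.957]
force: [0.1, 0.7, -0.5]
grip_width: -0.0
```

```bash
python3 - <<'E'
from h import *
s=read_state();print(s['tcp_pos'],s['tool_rot'],s['force'],s['wrist_torque'])
snap('scene','s6.png');snap('wrist','w6.png')
S=load('s6.png')['p'];w=load('w6.png')['p']
im=np.zeros((400,800,3),np.uint8);im[:300,:400]=cv2.resize(w,(400,300));im[:,400:]=cv2.resize(S[240:420,150:360],(400,400))
cv2.imwrite('pics/v6.png',cv2.convertScaleAbs(im,alpha=1.4)[:,:,::-1])
E
```

```text
[ 0.57204316 -0.06796796  0.02812491] [-3.14148437e+00 -1.10502715e-03  2.95744062e+00] [ 0.13236983  0.70777468 -0.5110252 ] [0.00368366 0.01312487 0.01737822]
```

View pics/v6.png

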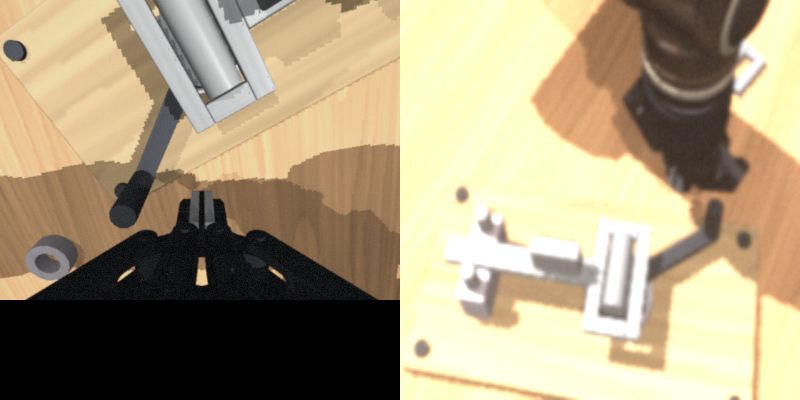

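The shut fingers (200,210) stand beside the post (125,205), on its counter-clockwise side, with the ends at post height. Now sweep along the arc.

Call:
drive_tool(rows=[[0, -0.348, -0.012, 0, 0, 0, 0.5], [0, -0.348, -0.012, 0, 0, 0, 0.5], [0, -0.348, -0.012, 0, 0, 0, 0.5], [0, -0.348, -0.012, 0, 0, 0, 0.5], [0, -0.348, -0.012, 0, 0, 0, 0.5]])

```text
t: 22.5
tcp_pos: [0.6056, -0.0799, 0.0297]
tool_rot: [3.141, 0.001, 2.606]
force: [-1.9, 0.7, 1.5]
grip_width: 0.0001
```

Call:
drive_tool(rows=[[0, -0.348, -0.012, 0, 0, 0, 0.5], [0, -0.348, -0.012, 0, 0, 0, 0.5], [0, -0.348, -0.012, 0, 0, 0, 0.5]])

```text
t: 22.88
tcp_pos: [0.6219, -0.0916, 0.0297]
tool_rot: [3.14, -0.001, 2.397]
force: [-1.4, 4.2, 1.0]
grip_width: -0.0003
```

Call:
drive_tool(rows=[[0, -0.348, -0.012, 0, 0, 0, 0.5], [0, -0.348, -0.012, 0, 0, 0, 0.5], [0, -0.348, -0.012, 0, 0, 0, 0.5], [0, -0.348, -0.012, 0, 0, 0, 0.5], [0, -0.348, -0.012, 0, 0, 0, 0.5], [0, -0.348, -0.012, 0, 0, 0, 0.5]])

```text
t: 23.62
tcp_pos: [0.6463, -0.1252, 0.0297]
tool_rot: [3.14, -0.001, 1.979]
force: [-1.0, 4.7, 0.8]
grip_width: 0.0002
```

```bash
cat > chk.py <<'E'
from h import *
import sys
s=read_state();r=s['tcp_pos'][:2]-[.5558,-.165];print('t',s['t'],s['tcp_pos'],'yaw',np.degrees(s['tool_rot'][2]),'phi_f',np.degrees(np.arctan2(r[1],r[0])),np.hypot(*r),'F',s['force'],s['wrist_torque'])
f=sys.argv[1];snap('top',f);z=load(f);C=cloud(z);Z=C[...,2];ok=z['d']>0
g=np.array([.504,-.1834])
R=np.hypot(C[...,0]-.5558,C[...,1]+.165);A=np.degrees(np.arctan2(C[...,1]+.165,C[...,0]-.5558))
m=ok&(R>.085)&(R<.115)&(A>-30)&(A<60)&(Z>.086)&(Z<.0985)
if m.sum():print('post',m.sum(),A[m].min(),A[m].max(),R[m].mean(),C[m].mean(0))
m=ok&(np.hypot(C[...,0]-g[0],C[...,1]-g[1])<.03)&(Z>.105)&(Z<.118)
if m.sum()>20:print('fin',m.sum(),cv2.minAreaRect((C[m][:,:2]*1000).astype(np.float32)))
m=ok&(R<.033)&(Z>.081)&(Z<.093)
if m.sum()>20:print('tee',m.sum(),cv2.minAreaRect((C[m][:,:2]*1000).astype(np.float32)))
a=np.radians(19.5);u=np.array([np.cos(a),np.sin(a)]);v=np.array([-u[1],u[0]]);L=(C[...,:2]-g)@u;Y=(C[...,:2]-g)@v
m=ok&(abs(Y)<.02)&(L<-.03)&(L>-.11)&(Z>.068)&(Z<.08)
if m.sum()>20:b=np.polyfit(L[m],Y[m],1);print('handle',m.sum(),'z',np.median(Z[m]),'yaw',19.5+np.degrees(np.arctan(b[0])),'off',b[1])
E
python3 chk.py t7.png
```

```text
t 23.625 [ 0.64633532 -0.12520883  0.02973512] yaw 113.37909895520737 phi_f 23.725963232142114 0.0988937827591233 F [-0.95842039  4.71196801  0.84316131] [ 0.76879372  0.10127954 -0.00418777]
post 8 20.18979665834981 28.873335911819176 0.08912641064061211 [ 0.63575802 -0.12586745  0.09086477]
fin 150 ((503.4683837890625, -180.8626708984375), (43.52423858642578, 15.773690223693848), 16.21323013305664)
tee 223 ((555.913818359375, -164.68626403808594), (18.891462326049805, 56.24749755859375), 9.243565559387207)
handle 312 z 0.07315702439046862 yaw 17.54687233237926 off 0.0022634144582775353
```

The screw has taken up its slack (tee at about 9.5°) and the spanner bears on a peg. Continue in small steps to the stop.

Call:
drive_tool(rows=[[0, -0.348, -0.012, 0, 0, 0, 0.5], [0, -0.348, -0.012, 0, 0, 0, 0.5]])

```text
t: 23.92
tcp_pos: [0.6511, -0.1384, 0.0297]
tool_rot: [3.14, -0.001, 1.84]
force: [-1.2, 3.8, 1.7]
grip_width: -0.0
```

Call:
drive_tool(rows=[[0, -0.174, -0.003, 0, 0, 0, 0.25]])

```text
t: 24.05
tcp_pos: [0.652, -0.1422, 0.0297]
tool_rot: [3.14, -0.001, 1.806]
force: [0.0, 4.6, 3.1]
grip_width: -0.0002
```

Call:
drive_tool(rows=[[0, -0.1, -0.002, 0, 0, 0, 0.14]])

```text
t: 24.18
tcp_pos: [0.6524, -0.1444, 0.0296]
tool_rot: [3.14, -0.0, 1.786]
force: [-0.1, 3.8, 3.2]
grip_width: 0.0004
```

Call:
drive_tool(rows=[[0, -0.1, -0.002, 0, 0, 0, 0.14]])

```text
t: 24.3
tcp_pos: [0.6527, -0.1457, 0.0294]
tool_rot: [3.14, -0.001, 1.767]
force: [0.7, 9.5, 5.9]
grip_width: 0.0001
```

Call:
drive_tool(rows=[[0, -0.08, -0.001, 0, 0, 0, 0.1]])

```text
t: 24.42
tcp_pos: [0.653, -0.1461, 0.0295]
tool_rot: [3.139, -0.004, 1.754]
force: [0.3, 11.4, 5.9]
grip_width: -0.0001
```

Call:
drive_tool(rows=[[0, -0.08, -0.001, 0, 0, 0, 0]])

```text
t: 24.55
tcp_pos: [0.653, -0.1466, 0.0295]
tool_rot: [3.139, -0.005, 1.755]
force: [-1.2, 15.1, 6.7]
grip_width: 0.0001
```

```bash
python3 chk.py t8.png
```

```text
t 24.55 [ 0.65299349 -0.14655129  0.02948979] yaw 100.54011128520325 phi_f 10.747692790593634 0.0989289072048714 F [-1.16625393 15.0814875   6.74187826] [2.96887588e+00 1.70067877e-01 2.54840628e-03]
post 20 -4.5060622794150875 19.52692935339974 0.09059808379668667 [ 0.64443692 -0.15053167  0.09149298]
fin 150 ((503.4844055175781, -181.34226989746094), (43.02816390991211, 14.735034942626953), 15.18799877166748)
tee 216 ((555.8372192382812, -164.87347412109375), (19.108436584472656, 57.17279052734375), 9.039113998413086)
handle 314 z 0.07330594003655655 yaw 17.753776024578276 off 0.0022710242072125175
```

The finger has stalled with the force rising (4→15 N) and the tee angle unchanged, so this is the stop. Back off, lift clear and check.

Call:
drive_tool(rows=[[0, 0.5, 0, 0, 0, 0, 0], [0, 1, 0, 0, 0, 0, 0], [0, 0.5, 0, -0.5, 0, 0, 0], [0, 0, 0, -1, 0, 0, 0], [0, 0, 0, -1, 0, 0, 0], [0, 0, 0, -1, 0, 0, 0], [0, 0, 0, -1, 0, 0, 0], [0, 1, 0, -1, 0, 0, 0], [0, 1, 0, 0, 0, 0, 0], [0, 1, 0, 0, 0, 0, 0], [0, 1, 0, 0, 0, 0, 0], [0, 1, 0, 0, 0, 0, 0]])

```text
t: 26.1
tcp_pos: [0.6266, -0.0105, 0.138]
tool_rot: [-3.14, -0.0, 1.753]
force: [0.9, 0.3, 1.0]
grip_width: 0.0003
```

```bash
python3 chk.py t9.png; python3 - <<'E'
from h import *
t=load('t9.png')['p'];cv2.imwrite('pics/v9.png',cv2.resize(t[80:240,350:500],(562,600),interpolation=cv2.INTER_CUBIC)[:,:,::-1])
E
```

```text
t 26.1 [ 0.62657693 -0.01045756  0.13795531] yaw 100.44927154918282 phi_f 65.39329435871451 0.16997864488831368 F [0.92533697 0.29266527 1.02567663] [-0.04449628 -0.0275812  -0.01470836]
post 53 -4.47606904462346 4.409742075783283 0.0990051630823201 [ 0.65471587 -0.16432513  0.09309376]
tee 164 ((554.6752319335938, -158.3275146484375), (18.075489044189453, 44.28996658325195), 8.729025840759277)
```

View pics/v9.png

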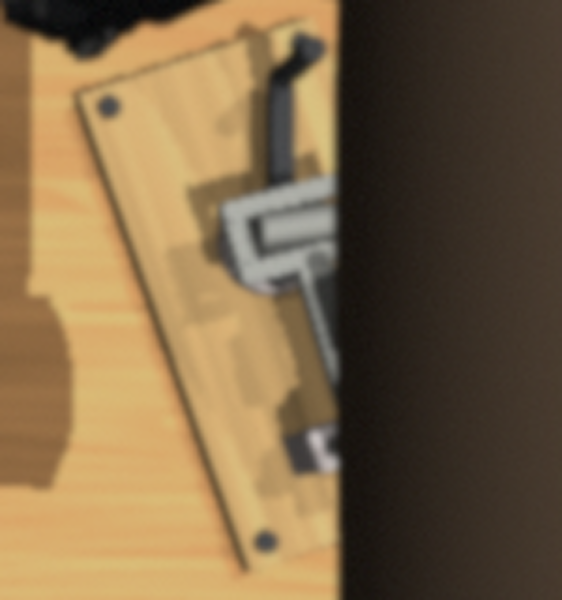

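Call:
drive_tool(rows=[[0, 1, 0, -0.3, 0, 0, 0], [0, 1, 0, -0.3, 0, 0, 0], [0, 1, 0, 0, 0, 0, 0], [0, 1, 0, 0, 0, 0, 0], [0, 1, 0, 0, 0, 0, 0], [0, 1, 0, 0, 0, 0, 0], [0, 1, 0, 0, 0, 0, 0], [0, 1, 0, 0, 0, 0, 0], [0, 0, 0, 0, 0, 0, 0]])

```text
t: 27.28
tcp_pos: [0.5981, 0.1468, 0.1506]
tool_rot: [-3.142, -0.0, 1.755]
force: [-0.1, -0.1, 0.1]
grip_width: -0.0001
```

```bash
python3 chk.py t10.png; python3 - <<'E'
from h import *
R=lambda Q:cv2.minAreaRect((Q[:,:2]*1000).astype(np.float32))
snap('scene','s10.png')
for f in('top1.png','t10.png','scene1.png','s10.png'):
    z=load(f);C=cloud(z);ok=z['d']>0;Z=C[...,2]
    r=np.hypot(C[...,0]-.5558,C[...,1]+.165)
    m=ok&(r>.085)&(r<.115)&(Z>.088)&(Z<.1)&(C[...,0]>.56);t=ok&(r<.033)&(Z>.0815)&(Z<.093)
    if m.sum()>5: print(f,m.sum(),'post',R(C[m]),'tee',t.sum(),R(C[t]) if t.sum()>5 else '')
t=load('t10.png')['p'];s=load('s10.png')['p']
im=np.zeros((420,800,3),np.uint8);im[:,:400]=cv2.resize(t[75:235,350:500],(400,420));im[:,400:]=cv2.resize(s[280:420,140:360],(400,420))
cv2.imwrite('pics/v10.png',im[:,:,::-1])
E
```

```text
t 27.275 [0.59810433 0.14680611 0.1506456 ] yaw 100.5357253134041 phi_f 82.27356610474988 0.31466284363794206 F [-0.09143256 -0.08211981  0.14008743] [-0.06919157  0.02853797  0.01919072]
top1.png 47 post ((613.4114379882812, -82.16175079345703), (13.807906150817871, 14.558341026306152), 86.58788299560547) tee 214 ((556.1809692382812, -164.79827880859375), (18.309585571289062, 57.70768356323242), 19.578475952148438)
scene1.png 70 post ((613.5831298828125, -84.60601043701172), (14.563619613647461, 15.28419303894043), 31.22437286376953) tee 358 ((556.6914672851562, -166.19723510742188), (18.724777221679688, 57.77591323852539), 20.184284210205078)
s10.png 81 post ((656.5126953125, -167.40196228027344), (13.147238731384277, 15.42106819152832), 29.135940551757812) tee 356 ((545.2567749023438, -168.3151092529297), (43.02798080444336, 56.327213287353516), 9.032936096191406)
```

View pics/v10.png

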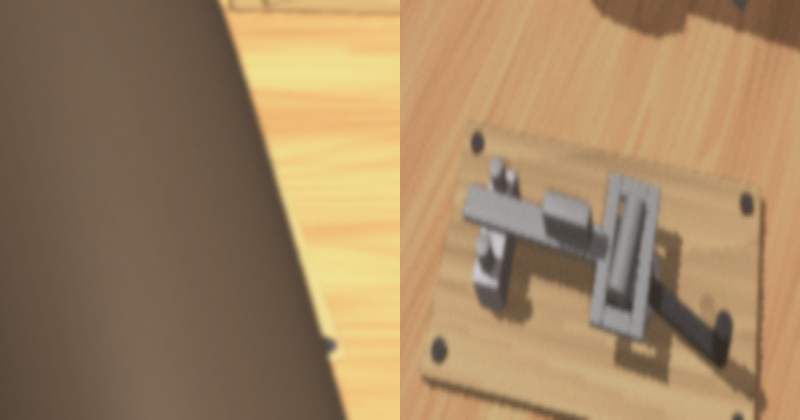

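The scene view shows the spanner flat over the tee (625,255), the handle between the pegs (487,250) and (497,175), and the lever post at (720,340). The arm is clear (the top view is blocked by the arm). Post world angle is -0.7° and tee x about 9°, so the nut is at about 1.03–1.05, which matches the stall at the stop.

```bash
python3 -c "
from bench import *
print(sign_off())"
```

```text
the job is handed in; nothing more can be done
None
```

The locknut is swung to its stop, and the large grey spanner is still in place on the screw. I handed the job in at about 27 s of the 50 s allowed.

**What I did:**
- I picked the large-window grey spanner and laid it flat over the tee head with its handle between the pegs.
- I then swept the lever post clockwise with shut fingers until it stalled, and backed the arm well clear.

**Last checks:**
- **Stop:** the force on the fingers rose from about 4 N to 15 N with almost no further motion. The camera angles put the nut at about 1.03–1.05 rad, against the 1.05 stop. An earlier top-camera reading gave slightly less, about 1.02 rad.
- **Screw:** it turned about 0.18 rad, roughly the stated 0.17 rad slack (my reading is good to about 0.01 rad). It stayed there while the nut tightened.
- **Spanner:** it was still flat, plate top about 73 mm above the bench, and between the pegs.

**What went wrong or disagreed:**
- **First grasp missed:** the real fingertips sit about 40 mm above the reported tool point. Two cameras confirmed this, and I corrected for it from then on.
- **Move count:** one transfer move stopped short because I miscounted rows; I finished it after measuring again.
- **Blocked view:** the arm blocked the top camera in the last look, so that final check rests on the scene camera alone.

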